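# Spring the concealed catch of a transit case and fold its lid upright

### The arm

A 7-joint arm with a two-finger parallel gripper is mounted at the origin on the work surface. World frame = base frame: x ahead of the robot, y to its left, z up, the work surface at z = 0. Lengths are in mm, angles in rad, forces in N, time in s.
With the tool pointing down it reaches from about 350 to 775 mm from the base axis. Payload 3.1 kg.
Tool frame: the origin (TCP) lies at the very end of the fingers, on their centre line; the grasp point (between the pads) lies 19 mm behind it (grasp_offset is the z of the grasp point in the tool frame, in mm); z points along the fingers, y is the line along which they close (so a half turn about z gives the same grasp; the last joint's range is limited). The gripper opens to 85 mm and grips with 20 to 120 N. Pads are 22 mm wide; open, the fingers measure 114 mm over their backs; the gripper's body (76 mm by 85 mm) begins 54 mm behind the grasp point. The pads swing forward as they close: fully open they stand 13 mm farther back than shut.
Start: joints at [1.122, 0.311, 0.014, 1.512, -0.004, 1.319, -0.027], TCP at [217.653, -505.118, 231.304] pointing down, gripper open.
Joint ranges: [-2.7, 2.7], [-0.3, 1.91], [-1.27, 1.3], [0.12, 2.57], [-1.44, 4.58], [0.2, 2.03], [-3.05, 3.05]. Speed limits (rad/s): [2.79, 2.79, 3.14, 3.14, 3.14, 3.14, 3.14].

### API

Orientations are given as a rotation vector (axis times angle).
In Python, from plant import observe, read_camera, finish_job, grasp_offset gives the robot as it stands.
- The arm moves only by the shell command python3 -m inch 'ROWS' [FORCE]. ROWS is JSON, a list that holds one entry, the list of rows, each a list of 7 numbers: the finger opening in cm, from 0 to 8.54, then the shift along the tool's x, y, z in cm, then the turn, a rotation vector about the tool's x, y, z in rad. In form: [[[gripper, dx, dy, dz, rx, ry, rz], ...]]. A call has 1 to 10 rows; each row is the pose to reach, as a shift and turn from the pose commanded when the call began, along the tool's axes at that moment; what a row does not reach only later rows make up. A row lasts 1/12 s, in which the tool goes at most 41.7 mm and 7.16 degrees, less where a joint would pass 70% of its speed; a pose out of reach is approached as far as the arm can. A call with a gripper value outside its range is refused whole. The fingers move at their own pace and stop on an object; FORCE is the grip in N (left out, the last holds). Time passes only in rows, so rows that repeat a pose let the fingers close. It gives the time, the measured TCP pose, the force, the opening and the grip force at its end, in the units of the state.
- observe(): the state, without advancing time (a new reading comes with each control period).
- read_camera(name): name is "scene" or "top" or "wrist"; returns a dict with "pixels" (384x512x3 uint8, red, green, blue), "range_z" (384x512 float32, mm along the optical axis (not along the pixel's ray), 0 where there is no reading), "mtx" (3x3 intrinsics, pixels), "D" ([k1, k2, p1, p2, k3] as OpenCV has them; the pictures are not rectified), "cam_to_world" (4x4, takes a point from camera to world coordinates). Camera axes: x right, y up, looking along -z (the intrinsics and any distortion apply to the point x, -y, -z); pixel columns grow to the right and rows downward; lengths in mm; the calibration is good to about 2 mm. A picture is of the moment at which its call begins.
- finish_job(): hands the job in; it is judged then, once.
The state is a dict: "time": time; "q": joint angles; "joint_vel": joint speeds; "effort": joint torques, N m; "eef_pos": TCP position; "eef_rot": TCP orientation; "ft_force": force on the tool from outside, world axes, zero at the start; "moment": the same for the moment, N m; "grip_width": finger opening in mm; "grip_force": force on a finger pad.
Only numpy, scipy, OpenCV 4.12 (cv2) and the standard library are available. Lean on these libraries where they do the work, as an engineer would, in place of code of your own. Each camera call takes 0.05 s, during which the arm holds its last target. There are 200 camera calls.

### The job

The grey transit case on the bench is locked by a concealed spring catch: take the steel punch from its block, find by feel which of the three small holes in the case's sloping plate has the catch behind it, and press it in gently with the punch until the lid springs ajar, without forcing anything. Then fold the lid up until it stands upright on its stiff hinge, and stand the punch back in the hole of its block. Leave everything else on the bench where it is.

Things in the scene. Friction and masses are not known exactly. Their poses are not given: they have to be found in the camera images.
- case: Fixed grey steel case, 210 (x) by 240 (y) by 85 mm high. Origin: centre of its underside; z up, x from the sloping plate towards the lid's hinge. The plate slopes 30 deg to the horizontal, rising from z 42 mm at x -105 mm to z 85 mm at x -30 mm (inward normal 0.5, 0, -0.866); 4 mm thick, with three 18 mm round holes in a row along y, 34 mm apart. The lid covers x -30 to 105 mm
- hole_left (a point): Centre of the hole at case y +34 mm, on the plate's outer face (case x -67.5, z 63.6 mm); axes as the case's. The catch's smooth push pad, 36 mm wide along y, can sit anywhere along the row: it covers one hole, sometimes two neighbours; the other holes are empty inside for 45 mm from the outer face
- hole_middle (a point): Centre of the hole at case y 0, same face and axes. Along the inward normal from the outer face the catch's pad lies 8 to 24 mm deep, different at every start and not visible. It gives against a spring with 5 to 18 N; after 6 to 7 mm of travel the lid is freed and springs up; at about 10 mm there is a hard stop
- hole_right (a point): Centre of the hole at case y -34 mm, same face and axes. Pressing the punch on the plate, the lid, the catch or its stop with more than 35 N does damage and fails the task
- lid (a joint): Opening angle of the lid in rad: 0 shut, 1.57 upright, stop at 2.3. Plain aluminium plate 135 (x) by 240 (y) by 4 mm, 0.24 kg, no handle, hinged along its far edge. When freed, spring plungers lift it to about 0.3 rad (free edge some 40 mm above the case); a stiff hinge (0.2 N m) then holds it at any angle where it is left
- lid_hinge (a point): Middle of the lid's hinge line, at case x 105, z 85 mm (the level of the lid's underside); axes as the case's
- lid_edge (a point): Middle of the lid's free edge, on its underside, 135 mm from the hinge; moves with the lid: x points from the free edge to the hinge, z is the plate's upper normal. On the underside a thin tab hangs 16 mm down, 102 to 119 mm from the hinge and 65 mm to either side of the middle
- punch: Loose steel punch, 145 mm long, 0.13 kg: a shank 10 mm in diameter and 95 mm long, then a handle 16 mm in diameter and 50 mm long. Origin at the flat end of the shank (the tip), z along it towards the handle. It starts upright in its block
- punch_tip (a point): Centre of the punch's flat shank end, the same point as the punch's origin; axes as the punch's
- punch_block: Fixed dark steel block 70 x 70 mm, 50 mm high, with a round hole 16 mm in diameter and 40 mm deep in the middle of its top; origin at the centre of its underside (hole floor at z 10 mm), z up. The punch stands in it tip down, its handle's lower end 105 mm above the bench
- wrench: Bystander: open-ended spanner lying on the bench; loose, to be left where it is; origin at the centre of its underside
- collar: Bystander: steel ring 48 mm across, 22 mm high; loose, to be left where it is; origin at the centre of its underside
- oil: Bystander: white plastic bottle with black cap, 52 mm across, 140 mm tall; loose, to be left where it is; origin at the centre of its underside
- carton: Bystander: closed cardboard carton 110 x 80 x 60 mm; loose, to be left where it is; origin at the centre of its underside
- roller: Bystander: upright steel roller, 28 mm across, 70 mm tall; loose, to be left where it is; origin at the centre of its underside
- bracket: Bystander: small steel angle bracket, 60 x 40 mm, 50 mm tall; loose, to be left where it is; origin at the centre of its underside
There are look-alikes about, which are no part of the job. Leave any yellow look-alike of the punch_block alone.

How it is judged:
By the outcome, as a careful person would: the job done as asked, in the order asked, and still so for the second after the job is handed in, with the robot touching nothing.
It also fails if it takes over 72 s, if anything falls off the work surface, if the arm or the gripper's body presses on something with over 40 N, if the wrist force passes 120 N, or if a joint passes its speed limit or range.

## Working session

There is one attempt and no reset: what is moved stays moved. The work goes in short steps, Python scripts to look and compute and a shell command to move; the robot and the scene stay as the last step left them, time stands still between calls to the robot, and variables do not carry over. Pictures are saved under pics/ and viewed, at most 10 in all, crops included, and the job is handed in when it is done.

```bash
ls; mkdir -p pics
cat > h.py <<'E'
import numpy as np,cv2
from plant import observe,read_camera,finish_job,grasp_offset
from scipy.spatial.transform import Rotation as R
def cloud(c):
    h,w=c['range_z'].shape
    uv=np.stack(np.meshgrid(np.arange(w),np.arange(h)),-1).reshape(-1,1,2).astype(np.float64)
    n=cv2.undistortPoints(uv,np.array(c['mtx'],float),np.array(c['D'],float)).reshape(h,w,2)
    z=c['range_z'].astype(float)
    P=np.stack([n[...,0]*z,-n[...,1]*z,-z,np.ones_like(z)],-1)@np.array(c['cam_to_world']).T
    P=P[...,:3];P[z==0]=np.nan
    return P
def save(c,name,crop=None,s=1):
    im=c['pixels'][...,::-1]
    if crop: a,b,d,e=crop; im=im[b:e,a:d]
    cv2.imwrite('pics/'+name,cv2.resize(im,None,fx=s,fy=s,interpolation=cv2.INTER_CUBIC))
E
python3 - <<'E'
from h import *
for n in ['scene','top']:
    c=read_camera(n);save(c,n+'0.png',s=1.5);P=cloud(c);np.save(n+'0.npy',P)
s=observe();print(s,grasp_offset)
E
```

```text
pics
{'time': 0.1, 'q': array([ 1.12232852,  0.31161877,  0.01401302,  1.51286797, -0.00443773,
        1.31920376, -0.02717712]), 'joint_vel': array([-0.00043908, -0.0030708 , -0.00190458, -0.0044898 ,  0.00073199,
       -0.00095734,  0.00077721]), 'effort': array([ 7.43264227e-04, -3.80856299e+01,  1.46615622e-01, -2.31241786e+01,
        1.22714860e-02,  8.09646444e-03, -1.14748863e-05]), 'eef_pos': array([ 217.36561279, -504.52729982,  230.35611681]), 'eef_rot': array([-3.07484720e+00, -6.34256227e-01,  7.42366883e-04]), 'ft_force': array([-0.01338278,  0.60850577, -0.13946903]), 'moment': array([-0.0211929 ,  0.06729137,  0.01706598]), 'grip_force': 0.0, 'grip_width': 85.42201080659017} -18.700000000000003
```

View pics/scene0.png

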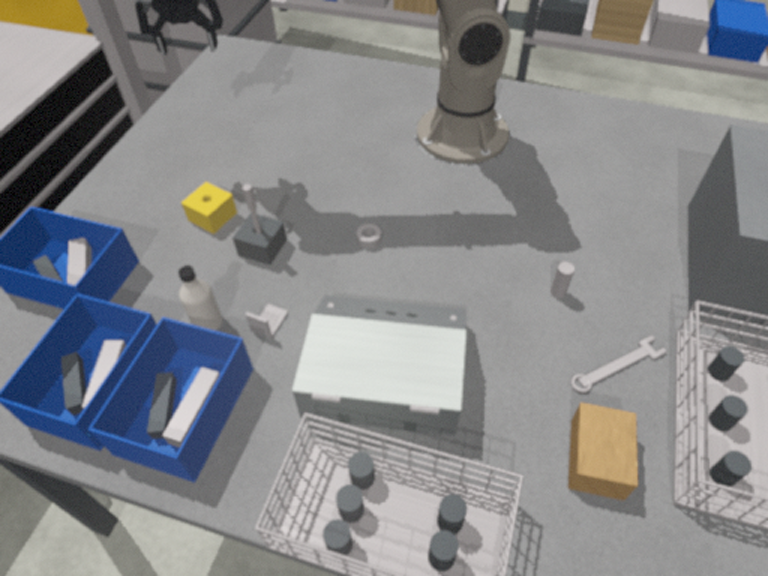

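View pics/top0.png

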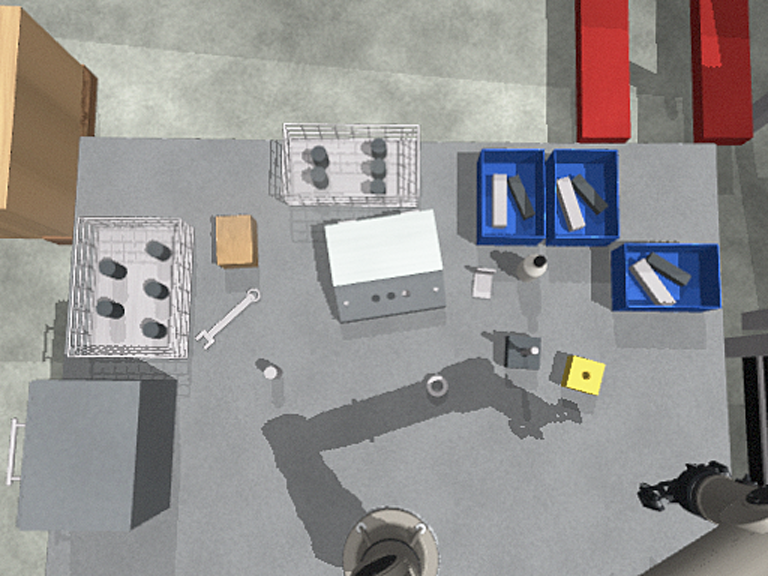

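The scene view shows the case with its sloping plate facing the robot, with the punch in the dark block at about (262,240). In the top view the lid is at (385,248), the holes at (376,298), (391,296) and (405,294), the dark block at (522,351) and the punch top at (535,351).

Run:
```python
from h import *
P=np.load('top0.npy'); S=np.load('scene0.npy')
def px(P,u,v): return P[int(v/1.5),int(u/1.5)].round(1)
print('tbl',px(P,300,350),'plate',px(P,391,305),'lid',px(P,385,250))
def at(Q,m): return Q[m]
def rect(Q,name):
    (c,wh,a)=cv2.minAreaRect(Q[:,:2].astype(np.float32)); print(name,len(Q),np.round(c,1),np.round(wh,1),round(a,2),'z',np.median(Q[:,2]).round(1))
for nm,A in (('top',P),('scene',S)):
    c0=px(P,385,250); m=(abs(A[...,2]-89)<5)&(np.hypot(A[...,0]-c0[0],A[...,1]-c0[1])<170)
    rect(A[m],nm+' lid')
    c0=px(P,510,360); m=(abs(A[...,2]-50)<5)&(np.hypot(A[...,0]-c0[0],A[...,1]-c0[1])<70)
    rect(A[m],nm+' block')
    m=(A[...,2]>112)&(A[...,2]<175)&(np.hypot(A[...,0]-c0[0],A[...,1]-c0[1])<80)
    Q=A[m];print(nm,'punch',len(Q),Q.mean(0),Q.max(0),Q.min(0))
    m=(A[...,2]>148)&(A[...,2]<175)&(np.hypot(A[...,0]-c0[0],A[...,1]-c0[1])<80)
    Q=A[m];print(nm,'punch top',len(Q),Q.mean(0) if len(Q) else 0)
print([px(P,u,v) for u,v in ((376,298),(391,296),(405,294),(436,385))])
```

```text
tbl [451.  213.2  -1. ] plate [551.    7.2  58.5] lid [670.   21.7  87.5]
top lid 2900 [699.1  28.8] [212.6 243. ] 9.57 z 90.1
top block 340 [ 450.9 -289.6] [70.6 69.8] 87.59 z 50.4
top punch 37 [ 450.4962656  -287.20017824  144.72263022] [ 458.33853243 -281.71810624  158.79220808] [ 443.07775956 -295.4201013   112.00020449]
top punch top 22 [ 451.08564463 -289.0002186   154.05636729]
scene lid 6082 [706.8  27.4] [203.7 240.4] 9.62 z 89.8
scene block 412 [ 452.4 -290.8] [73.8 72.6] 84.82 z 49.2
scene punch 91 [ 455.99666794 -288.97476649  137.76222547] [ 461.75719176 -282.84456123  156.31868869] [ 445.20785662 -298.20906758  112.34826277]
scene punch top 31 [ 454.21416831 -290.1360571   153.09721551]
[array([574.1,  43. ,   3.9]), array([577.8,   8.3,   5.4]), array([577.5, -26. ,  38.3]), array([376.8, -96.8,   3.3])]
```

```bash
cat >> h.py <<'E'
def rel(p,Rt):
    s=observe();R0=R.from_rotvec(s['eef_rot']);d=R0.inv().apply(np.array(p)-s['eef_pos'])/10
    w=(R0.inv()*Rt).as_rotvec()
    print('move cm',d.round(2),'turn',w.round(3),'| min rows',max(np.linalg.norm(d)*10/41.7,np.degrees(np.linalg.norm(w))/7.16).round(1))
def tool(yaw,tilt):
    "tool pointing down, tool y along case/world y, tilted so z leans to +x by tilt; yaw about world z"
    return R.from_euler('z',yaw)*R.from_euler('y',-tilt)*R.from_matrix(np.array([[1,0,0],[0,-1,0],[0,0,-1.]]))
E
python3 - <<'E'
from h import *
c=read_camera('top');P=cloud(c);im=c['pixels'].astype(int)
d=np.hypot(P[...,0]-670,P[...,1]-22)
m=(abs(P[...,2]-88.5)<5)&(d<150)&(im.min(-1)>170)
n,l,st,_=cv2.connectedComponentsWithStats(m.astype(np.uint8));k=1+st[1:,4].argmax()
Q=P[l==k];r=cv2.minAreaRect(Q[:,:2].astype(np.float32));print('lid',r,Q[:,2].mean(),cv2.boxPoints(r).round(1).tolist())
# plate holes: pixels within plate well below plate plane
yaw=np.radians(9.6);ex=np.array([np.cos(yaw),np.sin(yaw),0]);ey=np.array([-np.sin(yaw),np.cos(yaw),0])
O=np.r_[np.array(r[0])-37.5*ex[:2],0];L=(P-O)@np.c_[ex,ey,[0,0,1]]
print('O',O)
for nm,A,L in (('top',P,L),('scene',None,(np.load('scene0.npy')-O)@np.c_[ex,ey,[0,0,1]])):
    dep=(L-np.array([-67.5,0,63.6]))@np.array([.5,0,-.866])
    m=(L[...,0]>-100)&(L[...,0]<-36)&(abs(L[...,1])<60)
    print(nm,'plate res',np.median(dep[m]))
    h=m&(dep>6)
    for y in(34,0,-34):
        q=h&(abs(L[...,1]-y)<14); print(y,q.sum(),L[q].round(0).tolist()[:12],dep[q].round(0)[:12])
s=observe();print(R.from_rotvec(s['eef_rot']).as_matrix().round(2))
T=tool(yaw,0);print(T.as_matrix().round(2));rel([452,-290,190],T)
E
```

```text
lid ((676.2711181640625, 24.356246948242188), (141.49618530273438, 242.99024963378906), 9.350510597229004) 89.8376726478294 [[586.7000122070312, 132.6999969482422], [626.2000122070312, -107.0], [765.7999877929688, -84.0], [726.2999877929688, 155.6999969482422]]
O [639.29626677  18.10241895   0.        ]
top plate res -1.8371821107882278
34 20 [[-55.0, 42.0, 2.0], [-56.0, 38.0, 3.0], [-57.0, 35.0, 3.0], [-57.0, 31.0, 2.0], [-59.0, 46.0, 4.0], [-60.0, 42.0, 10.0], [-59.0, 39.0, 2.0], [-61.0, 35.0, 7.0], [-60.0, 32.0, 2.0], [-61.0, 29.0, 4.0], [-62.0, 46.0, 7.0], [-63.0, 43.0, 6.0]] [59. 58. 58. 58. 56. 51. 58. 52. 57. 54. 52. 52.]
0 20 [[-55.0, 3.0, 6.0], [-55.0, -0.0, 1.0], [-56.0, -4.0, 8.0], [-58.0, 7.0, 5.0], [-58.0, 3.0, 4.0], [-59.0, 0.0, 5.0], [-59.0, -3.0, 6.0], [-59.0, -7.0, 0.0], [-61.0, 11.0, 4.0], [-61.0, 7.0, 4.0], [-61.0, 4.0, 1.0], [-61.0, 1.0, -1.0]] [56. 61. 53. 56. 56. 55. 54. 59. 55. 55. 57. 59.]
-34 18 [[-61.0, -27.0, 42.0], [-62.0, -31.0, 43.0], [-62.0, -34.0, 45.0], [-62.0, -37.0, 42.0], [-65.0, -27.0, 47.0], [-65.0, -30.0, 44.0], [-65.0, -34.0, 42.0], [-66.0, -37.0, 44.0], [-66.0, -40.0, 38.0], [-67.0, -26.0, 40.0], [-68.0, -30.0, 42.0], [-69.0, -33.0, 42.0]] [22. 20. 19. 22. 16. 19. 20. 18. 23. 20. 19. 18.]
scene plate res -0.4965693556505137
34 0 [] []
0 0 [] []
-34 0 [] []
[[ 0.92  0.4  -0.  ]
 [ 0.4  -0.92  0.  ]
 [-0.   -0.   -1.  ]]
[[ 0.99  0.17  0.  ]
 [ 0.17 -0.99  0.  ]
 [ 0.    0.   -1.  ]]
move cm [ 30.03 -10.42   4.06] turn [-0.002  0.     0.239] | min rows 7.7
```

```bash
python3 -m inch '[[[8,30,-10.4,3,0,0,0.239],[8,30,-10.4,3,0,0,0.239],[8,30,-10.4,3,0,0,0.239],[8,30,-10.4,3,0,0,0.239],[8,30,-10.4,3,0,0,0.239],[8,30,-10.4,3,0,0,0.239],[8,30,-10.4,3,0,0,0.239],[8,30,-10.4,3,0,0,0.239],[8,30,-10.4,3,0,0,0.239],[8,30,-10.4,3,0,0,0.239]]]' 60
python3 - <<'E'
from h import *
c=read_camera('wrist');P=cloud(c);save(c,'w1.png',s=1.3)
d=np.hypot(P[...,0]-452,P[...,1]+290)
m=(P[...,2]>148)&(P[...,2]<165)&(d<30);Q=P[m];print('punch top',len(Q),Q.mean(0),(Q.max(0)+Q.min(0))/2)
m=(abs(P[...,2]-50)<5)&(d<70);Q=P[m];print('block',len(Q),cv2.minAreaRect(Q[:,:2].astype(np.float32)))
E
```

```text
time: 0.98
eef_pos: [453.7, -287.8, 200.6]
eef_rot: [-3.128, -0.274, 0.001]
ft_force: [-1.3, -0.6, -0.0]
grip_width: 79.9
grip_force: 0.0
punch top 368 [ 452.94149126 -288.65847414  153.50468094] [ 452.24255828 -288.72642279  152.14487585]
block 3420 ((451.5156555175781, -288.89349365234375), (70.07845306396484, 70.6224136352539), 86.59638214111328)
```

View pics/w1.png

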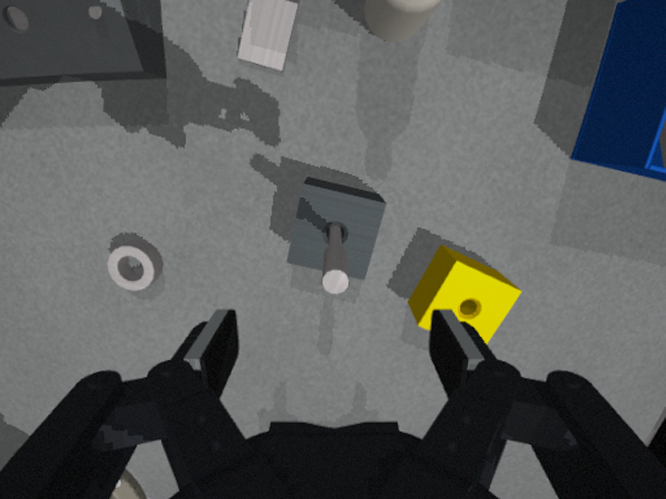

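The wrist view shows the punch top at (336,281) between the fingers, the block under it, and the yellow look-alike clear to the right at (470,300).

```bash
python3 -m inch '[[[8,-0.18,0.07,3,0,0,0],[8,-0.18,0.07,6,0,0,0],[8,-0.18,0.07,8.5,0,0,0],[8,-0.18,0.07,8.9,0,0,0],[8,-0.18,0.07,8.9,0,0,0],[1,-0.18,0.07,8.9,0,0,0],[1,-0.18,0.07,8.9,0,0,0],[0.8,-0.18,0.07,8.9,0,0,0],[0.8,-0.18,0.07,8.9,0,0,0],[0.8,-0.18,0.07,8.9,0,0,0]]]' 60
python3 -m inch '[[[0.8,0,0,0,0,0,0],[0.8,0,0,0,0,0,0],[0.8,0,0,0,0,0,0],[0.8,0,0,0,0,0,0],[0.8,0,0,0,0,0,0]]]' 80
```

```text
time: 1.87
eef_pos: [451.0, -292.2, 113.4]
eef_rot: [3.129, 0.263, 0.002]
ft_force: [-0.5, -0.2, 0.3]
grip_width: 19.0
grip_force: 0.0
time: 2.28
eef_pos: [451.0, -291.4, 113.4]
eef_rot: [-3.13, -0.264, -0.002]
ft_force: [-1.2, 2.6, 5.5]
grip_width: 13.9
grip_force: 77.7
```

```bash
python3 -m inch '[[[0.8,0,0,-1,0,0,0],[0.8,0,0,-2,0,0,0],[0.8,0,0,-3.2,0,0,0],[0.8,0,0,-4.6,0,0,0],[0.8,0,0,-6.5,0,0,0],[0.8,0,0,-9,0,0,0],[0.8,0,0,-12,0,0,0],[0.8,0,0,-12,0,0,0],[0.8,0,0,-12,0,0,0]]]' 80
python3 - <<'E'
from h import *
s=observe();print(s['eef_pos'],s['ft_force'],s['grip_width'])
T=R.from_rotvec(s['eef_rot'])
c=read_camera('wrist');P=cloud(c);L=T.inv().apply((P-s['eef_pos']).reshape(-1,3)).reshape(P.shape)
ok=(np.abs(L[...,1])<15)&(np.abs(L[...,0])<25)&(L[...,2]>8)&(L[...,2]<115)
for a in range(8,115,10):
    q=ok&(L[...,2]>=a)&(L[...,2]<a+10)
    if q.sum(): print(a,q.sum(),np.median(L[q],0).round(1),L[q][:,1].min().round(1),L[q][:,1].max().round(1),L[q][:,0].max().round(1))
print('tip z',L[ok][:,2].max())
save(c,'w2.png',s=1.2)
cs=read_camera('scene');P=cloud(cs);L=T.inv().apply((P-s['eef_pos']).reshape(-1,3)).reshape(P.shape)
ok=(np.abs(L[...,1])<20)&(np.abs(L[...,0])<20)&(L[...,2]>8)&(L[...,2]<120)
for a in range(8,120,10):
    q=ok&(L[...,2]>=a)&(L[...,2]<a+10)
    if q.sum(): print('s',a,q.sum(),np.median(L[q],0).round(1),L[q][:,1].min().round(1),L[q][:,1].max().round(1),L[q][:,0].max().round(1))
E
```

```text
time: 3.03
eef_pos: [451.6, -292.9, 235.1]
eef_rot: [3.127, 0.263, 0.007]
ft_force: [-0.7, -0.6, -2.4]
grip_width: 14.2
grip_force: 78.0
[ 451.62949641 -292.94878972  235.05128612] [-0.69020396 -0.63199175 -2.35454262] 14.212562424989477
8 30 [ 5.7 -0.1 16.5] -5.7 5.0 8.8
18 91 [ 5.3 -0.4 23.1] -5.0 4.2 6.7
28 76 [ 5.4 -0.7 32.6] -5.3 4.3 6.5
38 69 [ 5.4 -0.4 42.7] -5.5 4.0 6.6
48 55 [ 5.3 -0.4 52.6] -5.0 4.1 6.3
58 51 [ 5.4 -1.2 62.7] -5.2 3.6 6.2
68 45 [ 5.5 -1.2 72.6] -5.4 3.7 6.3
78 41 [ 5.2 -0.5 83.4] -5.6 3.9 6.4
88 33 [ 5.3 -1.4 93.1] -5.9 3.2 6.2
98 17 [  5.2  -0.5 100.9] -5.1 3.2 6.3
tip z 103.74041385433787
s 8 12 [ 3.9 -2.8 12.4] -6.7 1.3 7.3
s 18 12 [ 2.7 -2.9 23.3] -6.8 2.3 4.7
s 28 13 [ 2.4 -2.9 33. ] -5.6 2.6 6.3
s 38 13 [ 2.4 -3.2 43. ] -6.4 2.7 4.7
s 48 11 [ 2.9 -2.3 51.4] -5.6 2.0 6.0
s 58 7 [ 3.9 -1.1 62.4] -4.7 0.9 5.3
s 68 13 [ 3.  -0.7 72.6] -4.2 3.1 7.3
s 78 12 [ 4.1 -1.2 83. ] -4.9 3.8 5.8
s 88 10 [ 3.1 -1.1 92.8] -3.8 4.2 7.9
s 98 9 [  3.3  -1.8 101.2] -4.4 3.5 5.4
```

View pics/w2.png

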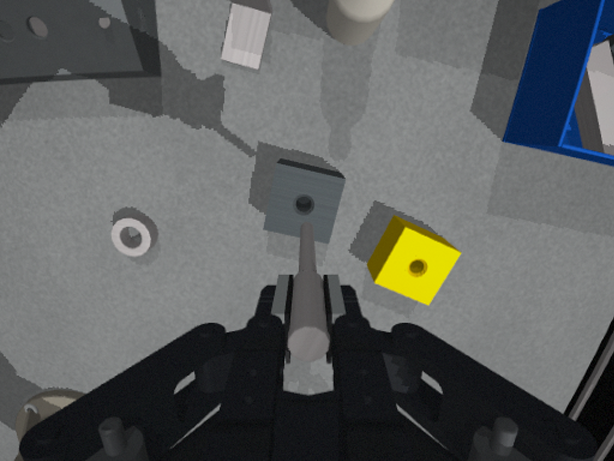

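The wrist view shows the punch straight between the pads (handle end at (308,345)), free of the empty block hole at (304,204). Now I'll work out the approach to the right hole.

```bash
cat >> h.py <<'E'
YAW=np.radians(9.5);O=np.array([639.3,18.1,0]);TIP=np.array([1.0,-0.7,103.4])
RC=R.from_euler('z',YAW)
def c2w(p): return O+RC.apply(p)
def w2c(p): return RC.inv().apply(p-O)
N=np.array([.5,0,-.8660254])
def tipgoto(pc,tilt=np.pi/6):
    "tip at case point pc"
    T=tool(YAW,tilt); p=c2w(pc)-T.apply(TIP); print('TCP',p.round(1)); rel(p,T)
def tipnow():
    s=observe();t=s['eef_pos']+R.from_rotvec(s['eef_rot']).apply(TIP);return w2c(t)
E
python3 - <<'E'
from h import *
tipgoto(np.array([-67.5,-34,63.6])-40*N)
E
```

```text
TCP [506.9 -39.2 187.3]
move cm [  9.85 -23.94   4.46] turn [-0.001  0.525  0.002] | min rows 6.3
```

```bash
python3 -m inch '[[[0.8,9.85,-24,4.45,0,0.525,0],[0.8,9.85,-24,4.45,0,0.525,0],[0.8,9.85,-24,4.45,0,0.525,0],[0.8,9.85,-24,4.45,0,0.525,0],[0.8,9.85,-24,4.45,0,0.525,0],[0.8,9.85,-24,4.45,0,0.525,0],[0.8,9.85,-24,4.45,0,0.525,0],[0.8,9.85,-24,4.45,0,0.525,0],[0.8,9.85,-24,4.45,0,0.525,0],[0.8,9.85,-24,4.45,0,0.525,0]]]' 80
python3 - <<'E'
from h import *
s=observe();print(s['eef_pos'],s['ft_force'],tipnow())
c=read_camera('wrist');P=cloud(c);save(c,'w3.png',s=1.5)
im=c['pixels'].astype(int)
L=RC.inv().apply((P-O).reshape(-1,3)).reshape(P.shape)
dep=(L-np.array([-67.5,0,63.6]))@N
m=(L[...,0]>-100)&(L[...,0]<-35)&(abs(L[...,1])<100)&(abs(dep)<4)
print('plate depth med',np.median(dep[m]))
h=(dep>6)&(abs(L[...,1])<60)&(L[...,0]>-95)&(L[...,0]<-40)&(L[...,2]<80)
n,l,st,ce=cv2.connectedComponentsWithStats(h.astype(np.uint8))
M=np.array(c['mtx'],float);C=np.array(c['cam_to_world'],float)
for k in range(1,n):
    if st[k,4]>20:
        uv=ce[k];nn=cv2.undistortPoints(uv.reshape(1,1,2),M,np.array(c['D'],float)).ravel()
        d=RC.inv().apply(C[:3,:3]@np.array([nn[0],-nn[1],-1]));o=w2c(C[:3,3])
        t=((np.array([-67.5,0,63.6])-o)@N)/(d@N);print(k,st[k],ce[k].round(1),'case pt',(o+t*d).round(1),'dep',np.median(dep[l==k]).round(1),np.percentile(dep[l==k],[5,95]).round(1))
E
```

```text
time: 3.97
eef_pos: [506.7, -40.0, 186.9]
eef_rot: [-2.983, -0.248, -0.799]
ft_force: [0.3, 0.4, -1.3]
grip_width: 13.9
grip_force: 78.2
[506.67226558 -39.95055607 186.9272942 ] [ 0.27474956  0.44832263 -1.28668113] [-87.85402236 -34.60362984  97.86299487]
plate depth med -0.11280642964551912
1 [184 172  16  15 194] [191.8 178.9] case pt [-68.8  33.9  62.9] dep 59.9 [55.7 64.1]
2 [216 172  16  15 199] [223.5 179. ] case pt [-68.8  -0.1  62.8] dep 59.7 [55.8 64.3]
3 [247 172  17  14 188] [255.3 178.6] case pt [-68.4 -33.9  63.1] dep 21.8 [20.7 22.8]
```

View pics/w3.png

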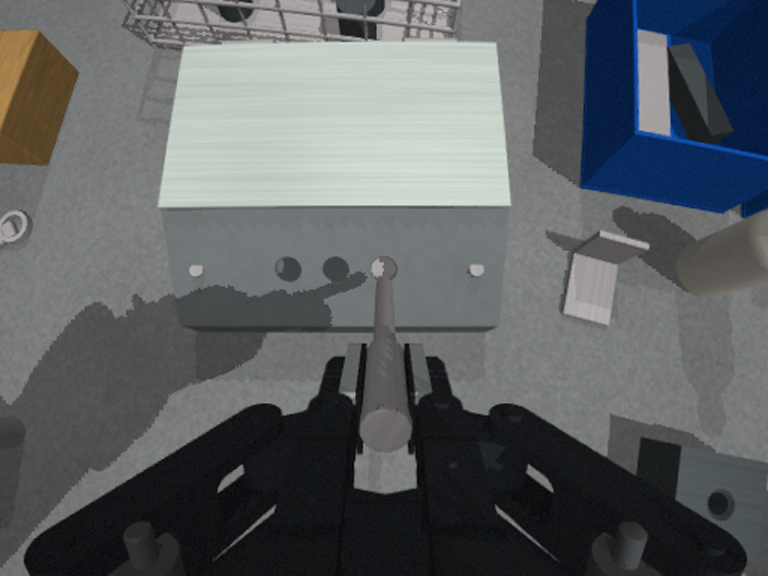

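The wrist view shows the three holes at (288,268), (335,268) and (384,268), with the punch lined up on the right one. The depth there suggests something about 21 mm in, so I'll feel that hole first.

```bash
python3 -m inch '[[[0.8,0,-0.05,2,0,0,0],[0.8,0,-0.05,3.2,0,0,0],[0.8,0,-0.05,4,0,0,0],[0.8,0,-0.05,4.6,0,0,0],[0.8,0,-0.05,5.2,0,0,0],[0.8,0,-0.05,5.6,0,0,0],[0.8,0,-0.05,5.8,0,0,0],[0.8,0,-0.05,5.8,0,0,0]]]' 80
python3 -m inch '[[[0.8,0,0,0.1,0,0,0],[0.8,0,0,0.2,0,0,0],[0.8,0,0,0.3,0,0,0],[0.8,0,0,0.4,0,0,0],[0.8,0,0,0.4,0,0,0]]]' 80
python3 -m inch '[[[0.8,0,0,0.1,0,0,0],[0.8,0,0,0.2,0,0,0],[0.8,0,0,0.2,0,0,0]]]' 80
```

```text
time: 4.68
eef_pos: [536.0, -33.5, 137.4]
eef_rot: [-2.982, -0.251, -0.801]
ft_force: [0.2, 0.1, -1.3]
grip_width: 13.9
grip_force: 78.2
time: 5.1
eef_pos: [538.0, -33.3, 134.8]
eef_rot: [-2.982, -0.251, -0.802]
ft_force: [-4.5, -1.0, 5.1]
grip_width: 14.0
grip_force: 79.0
time: 5.35
eef_pos: [538.2, -33.3, 132.7]
eef_rot: [-2.983, -0.251, -0.8]
ft_force: [-6.7, -1.5, 7.4]
grip_width: 14.1
grip_force: 79.1
```

```bash
python3 -m inch '[[[0.8,0,0,0.1,0,0,0],[0.8,0,0,0.2,0,0,0],[0.8,0,0,0.2,0,0,0]]]' 80
python3 -m inch '[[[0.8,0,0,0.1,0,0,0],[0.8,0,0,0.2,0,0,0],[0.8,0,0,0.2,0,0,0]]]' 80
python3 - <<'E'
from h import *
P=cloud(read_camera('scene'));print('lid z',w2c(P[240:250,255]).round(0)[:,[0,2]].tolist(),((tipnow()-[-67.5,-34,63.6])@N))
E
```

```text
time: 5.6
eef_pos: [538.5, -33.2, 130.5]
eef_rot: [-2.984, -0.251, -0.798]
ft_force: [-8.3, -0.9, 7.3]
grip_width: 14.3
grip_force: 79.2
time: 5.85
eef_pos: [539.0, -33.1, 128.3]
eef_rot: [-2.984, -0.251, -0.796]
ft_force: [-9.5, -1.9, 7.8]
grip_width: 13.7
grip_force: 79.2
lid z [[46.0, 106.0], [49.0, 107.0], [50.0, 104.0], [52.0, 102.0], [54.0, 102.0], [58.0, 104.0], [59.0, 103.0], [61.0, 102.0], [64.0, 103.0], [65.0, 101.0]] 27.352191791871064
```

The lid has popped to about 0.3 rad, with pressing forces staying around 12 N. I'll withdraw the punch and look at the lid.

```bash
python3 -m inch '[[[0.8,0,0,-0.6,0,0,0],[0.8,0,0,-1.5,0,0,0],[0.8,0,0,-3,0,0,0],[0.8,0,0,-5,0,0,0],[0.8,0,0,-7.5,0,0,0],[0.8,0,0,-10,0,0,0],[0.8,0,0,-10,0,0,0],[0.8,0,0,-10,0,0,0]]]' 80
python3 - <<'E'
from h import *
s=observe();print(tipnow(),s['q'].round(2))
c=read_camera('wrist');save(c,'w4.png',s=1.5);P=cloud(c);L=RC.inv().apply((P-O).reshape(-1,3)).reshape(P.shape)
q=(abs(L[...,1])<110)&(L[...,0]>-20)&(L[...,0]<85)&(L[...,2]>92)&(L[...,2]<140)
f=np.polyfit(L[q][:,0],L[q][:,2],1);print('lid angle',np.arctan(-f[0]),'edge z',np.polyval(f,-24),L[q][:,0].min())
E
```

```text
time: 6.57
eef_pos: [492.1, -41.5, 217.4]
eef_rot: [-2.983, -0.251, -0.808]
ft_force: [-0.9, 0.6, -1.8]
grip_width: 14.0
grip_force: 78.8
[-101.9693653   -33.95620703  128.65971477] [ 0.58 -0.11 -0.37  2.14 -0.38  0.64 -0.95]
lid angle 0.29826042377286843 edge z 127.52811953641397 -19.999654371187066
```

View pics/w4.png

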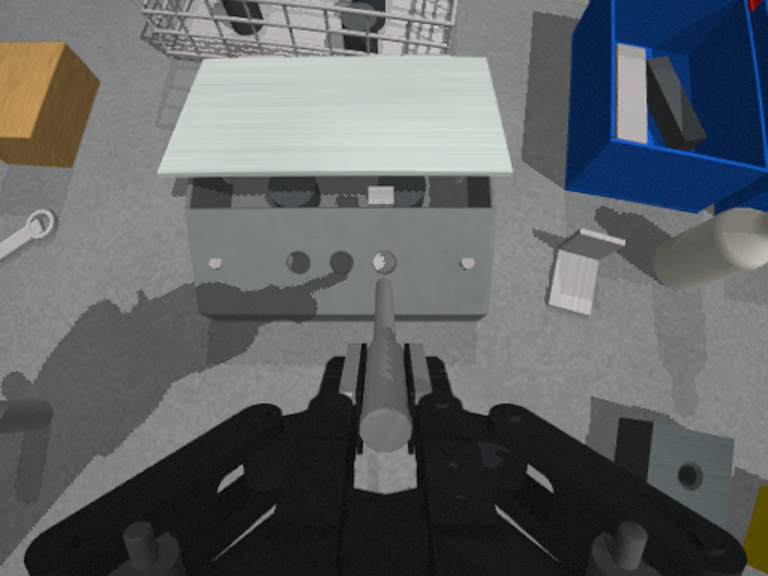

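The lid stands ajar at 0.298 rad and the opening shows below its edge (row 172–205). I'll bring the shank under the edge at case y −92, outside the tab, and sweep it along the arc.

Run:
```python
from h import *
U=np.array([.866,0,.5])
def sh(a,b): d=(b-a)/10; return np.array([d@U,-d[1],d@N]).round(2).tolist()
t=tipnow();P0=np.array([-62,-92,106.]);print('to P0',sh(t,P0))
def tip(th):
    if th<np.pi/3: return np.array([105-135*np.cos(th),-92,85+135*np.sin(th)])-5*U+20*N
    return np.array([105-115*np.cos(th),-92,85+115*np.sin(th)])-5*U
print('to start',sh(P0,tip(.3)))
for a,b in ((.3,.75),(.75,1.2),(1.2,1.57)):
    print(a,[sh(tip(a),tip(th)) for th in np.arange(a,b+.001,(b-a)/9)[1:]])
```

```text
to P0 [2.5, 5.88, 3.85]
to start [3.74, -0.0, 2.27]
0.3 [[0.51, -0.0, -0.45], [1.03, -0.0, -0.87], [1.58, -0.0, -1.26], [2.15, -0.0, -1.63], [2.74, -0.0, -1.96], [3.34, -0.0, -2.27], [3.95, -0.0, -2.55], [4.58, -0.0, -2.79], [5.22, -0.0, -3.0]]
0.75 [[0.65, -0.0, -0.18], [1.31, -0.0, -0.33], [1.97, -0.0, -0.45], [2.64, -0.0, -0.53], [3.32, -0.0, -0.58], [3.99, -0.0, -0.59], [4.56, -0.0, -0.58], [5.13, -0.0, -0.53], [5.7, -0.0, -0.46]]
1.2 [[0.47, -0.0, 0.08], [0.93, -0.0, 0.18], [1.38, -0.0, 0.3], [1.84, -0.0, 0.44], [2.28, -0.0, 0.6], [2.72, -0.0, 0.77], [3.15, -0.0, 0.96], [3.58, -0.0, 1.17], [3.99, -0.0, 1.4]]
```

```bash
python3 -m inch '[[[0.8,0.5,3,0.8,0,0,0],[0.8,1.5,5.5,2.5,0,0,0],[0.8,2.5,5.9,3.85,0,0,0],[0.8,2.5,5.9,3.85,0,0,0],[0.8,2.5,5.9,3.85,0,0,0],[0.8,3.8,5.9,4.65,0,0,0],[0.8,5,5.9,5.4,0,0,0],[0.8,5.8,5.9,5.9,0,0,0],[0.8,6.25,5.9,6.12,0,0,0],[0.8,6.25,5.9,6.12,0,0,0]]]' 80
python3 -m inch '[[[0.8,0.51,0,-0.45,0,0,0],[0.8,1.03,0,-0.87,0,0,0],[0.8,1.58,0,-1.26,0,0,0],[0.8,2.15,0,-1.63,0,0,0],[0.8,2.15,0,-1.63,0,0,0]]]' 80
python3 - <<'E'
from h import *
s=observe();print(tipnow(),s['ft_force'],s['q'].round(2))
P=cloud(read_camera('top'));L=RC.inv().apply((P-O).reshape(-1,3)).reshape(P.shape)
q=(L[...,1]<100)&(L[...,1]>-40)&(L[...,0]>-20)&(L[...,0]<85)&(L[...,2]>92)&(L[...,2]<220)
f=np.polyfit(L[q][:,0],L[q][:,2],1);print('lid angle',np.arctan(-f[0]),np.abs(np.polyval(f,L[q][:,0])-L[q][:,2]).mean())
E
```

```text
time: 7.45
eef_pos: [584.3, -83.6, 193.0]
eef_rot: [-2.981, -0.254, -0.797]
ft_force: [-0.6, 0.0, -1.6]
grip_width: 14.0
grip_force: 78.4
time: 7.87
eef_pos: [595.3, -83.2, 220.2]
eef_rot: [-2.982, -0.252, -0.803]
ft_force: [-1.8, -0.1, -2.7]
grip_width: 14.2
grip_force: 78.5
[ -7.31159448 -91.88182937 131.24874865] [-1.7714288  -0.05312517 -2.6575084 ] [ 0.53  0.13 -0.33  1.9  -0.24  0.64 -1.03]
lid angle 0.5038728189303976 1.802936464278774
```

```bash
python3 -m inch '[[[0.8,0.59,0,-0.33,0,0,0],[0.8,1.19,0,-0.64,0,0,0],[0.8,1.8,0,-0.92,0,0,0],[0.8,2.43,0,-1.16,0,0,0],[0.8,3.07,0,-1.37,0,0,0],[0.8,3.07,0,-1.37,0,0,0]]]' 80
python3 -m inch '[[[0.8,0.65,0,-0.18,0,0,0],[0.8,1.31,0,-0.33,0,0,0],[0.8,1.97,0,-0.45,0,0,0],[0.8,2.64,0,-0.53,0,0,0],[0.8,3.32,0,-0.58,0,0,0],[0.8,3.99,0,-0.59,0,0,0],[0.8,4.56,0,-0.58,0,0,0],[0.8,5.13,0,-0.53,0,0,0],[0.8,5.7,0,-0.46,0,0,0]]]' 80
python3 -m inch '[[[0.8,0.47,0,0.08,0,0,0],[0.8,0.93,0,0.18,0,0,0],[0.8,1.38,0,0.3,0,0,0],[0.8,1.84,0,0.44,0,0,0],[0.8,2.28,0,0.6,0,0,0],[0.8,2.72,0,0.77,0,0,0],[0.8,3.15,0,0.96,0,0,0],[0.8,3.15,0,0.96,0,0,0]]]' 80
cat >> h.py <<'E'
def lidang():
    out=[]
    for n in ('scene','top','wrist'):
        P=cloud(read_camera(n));L=RC.inv().apply((P-O).reshape(-1,3)).reshape(P.shape)
        q=(L[...,1]<110)&(L[...,1]>-50)&(L[...,0]>50)&(L[...,0]<150)&(L[...,2]>105)&(L[...,2]<225)
        Q=L[q]
        if len(Q)<50: out.append((n,len(Q)));continue
        for _ in range(3):
            f=np.polyfit(Q[:,2],Q[:,0],1);e=abs(np.polyval(f,Q[:,2])-Q[:,0]);Q=Q[e<=max(3,np.median(e)*2.5)]
        out.append((n,len(Q),'slope ang',round(float(np.pi/2-np.arctan(-f[0])),3),'zmax',round(Q[:,2].max(),1),'x@200',round(np.polyval(f,200),1),'x@100',round(np.polyval(f,100),1)))
    for o in out: print(o)
E
python3 - <<'E'
from h import *
s=observe();print(tipnow(),s['ft_force'],s['q'].round(2));lidang()
E
```

```text
time: 8.42
eef_pos: [617.2, -79.9, 248.8]
eef_rot: [-2.981, -0.252, -0.81]
ft_force: [-1.4, -0.1, -1.1]
grip_width: 13.9
grip_force: 78.4
time: 9.17
eef_pos: [661.3, -72.1, 278.6]
eef_rot: [-2.982, -0.251, -0.801]
ft_force: [-2.0, -0.6, -4.0]
grip_width: 14.0
grip_force: 78.3
time: 9.83
eef_pos: [693.9, -66.1, 286.7]
eef_rot: [-2.981, -0.252, -0.804]
ft_force: [-1.5, 0.2, -1.4]
grip_width: 13.7
grip_force: 78.3
[ 92.84795753 -91.24389329 197.82000888] [-1.5044461   0.23179694 -1.36720634] [ 0.4   0.27 -0.31  1.57 -0.09  0.81 -1.24]
('scene', 2681, 'slope ang', 1.507, 'zmax', np.float64(222.9), 'x@200', np.float64(97.6), 'x@100', np.float64(104.0))
('top', 279, 'slope ang', 1.524, 'zmax', np.float64(224.7), 'x@200', np.float64(94.6), 'x@100', np.float64(99.3))
('wrist', 2486, 'slope ang', 1.676, 'zmax', np.float64(221.2), 'x@200', np.float64(94.4), 'x@100', np.float64(83.8))
```

```bash
python3 -m inch '[[[0.8,0.3,0,0.17,0,0,0],[0.8,0.6,0,0.35,0,0,0],[0.8,0.6,0,0.35,0,0,0],[0.8,0.6,0,0.35,0,0,0]]]' 80
python3 - <<'E'
from h import *
print(tipnow(),observe()['ft_force']);lidang()
E
```

```text
time: 10.32
eef_pos: [700.0, -65.4, 286.5]
eef_rot: [-2.982, -0.251, -0.803]
ft_force: [-0.5, -0.9, -0.7]
grip_width: 14.0
grip_force: 78.3
[ 98.93034549 -91.60708385 197.60821766] [-0.53196602 -0.89521403 -0.65451225]
('scene', 2466, 'slope ang', 1.564, 'zmax', np.float64(224.0), 'x@200', np.float64(104.1), 'x@100', np.float64(104.9))
('top', 380, 'slope ang', 1.566, 'zmax', np.float64(224.5), 'x@200', np.float64(101.3), 'x@100', np.float64(101.8))
('wrist', 2792, 'slope ang', 1.692, 'zmax', np.float64(221.3), 'x@200', np.float64(101.7), 'x@100', np.float64(89.5))
```

The lid is upright (1.565 rad). I'll back away, then return to the block.

```bash
python3 -m inch '[[[0.8,-1,0,-0.6,0,0,0],[0.8,-3,0,-2,0,0,0],[0.8,-6,0,-4.5,0,0,0],[0.8,-9,0,-6,0,0,0],[0.8,-12,0,-7,0,0,0],[0.8,-14,0,-8,0,0,0],[0.8,-14,0,-8,0,0,0],[0.8,-14,0,-8,0,0,0]]]' 80
python3 - <<'E'
from h import *
lidang()
rel([451.0,-291.0,235],tool(YAW,0))
E
```

```text
time: 11.13
eef_pos: [539.9, -93.4, 285.6]
eef_rot: [-2.984, -0.248, -0.804]
ft_force: [-0.0, 0.6, -0.8]
grip_width: 14.2
grip_force: 78.3
('scene', 2473, 'slope ang', 1.563, 'zmax', np.float64(223.2), 'x@200', np.float64(104.1), 'x@100', np.float64(104.9))
('top', 369, 'slope ang', 1.564, 'zmax', np.float64(224.2), 'x@200', np.float64(101.2), 'x@100', np.float64(101.9))
('wrist', 7320, 'slope ang', 1.569, 'zmax', np.float64(221.0), 'x@200', np.float64(102.7), 'x@100', np.float64(102.9))
move cm [-13.18  18.08  -1.77] turn [-0.    -0.527  0.003] | min rows 5.4
```

```bash
python3 -m inch '[[[0.8,-13.2,18.1,-1.75,0,-0.527,0.003],[0.8,-13.2,18.1,-1.75,0,-0.527,0.003],[0.8,-13.2,18.1,-1.75,0,-0.527,0.003],[0.8,-13.2,18.1,-1.75,0,-0.527,0.003],[0.8,-13.2,18.1,-1.75,0,-0.527,0.003],[0.8,-13.2,18.1,-1.75,0,-0.527,0.003],[0.8,-13.2,18.1,-1.75,0,-0.527,0.003],[0.8,-13.2,18.1,-1.75,0,-0.527,0.003],[0.8,-13.2,18.1,-1.75,0,-0.527,0.003],[0.8,-13.2,18.1,-1.75,0,-0.527,0.003]]]' 80
python3 - <<'E'
from h import *
s=observe();T=R.from_rotvec(s['eef_rot']);c=read_camera('wrist');P=cloud(c)
print(T.as_matrix()[:,2].round(3))
L=T.inv().apply((P-s['eef_pos']).reshape(-1,3)).reshape(P.shape)
ok=(np.abs(L[...,1])<15)&(np.abs(L[...,0])<25)
for a in (20,50,80,95):
    q=ok&(L[...,2]>=a)&(L[...,2]<a+10); print(a,q.sum(),np.median(L[q],0).round(1),L[q][:,1].min().round(1),L[q][:,1].max().round(1))
print('tip z',L[ok&(L[...,2]<115)][:,2].max(),'tip world',s['eef_pos']+T.apply(TIP))
d=np.hypot(P[...,0]-451.5,P[...,1]+289)
m=(abs(P[...,2]-50)<4)&(d<60);print('block',cv2.minAreaRect(P[m][:,:2].astype(np.float32)))
h=(P[...,2]<43)&(d<18);Q=P[h];n,l,st,ce=cv2.connectedComponentsWithStats(h.astype(np.uint8));k=1+st[1:,4].argmax();uv=ce[k]
nn=cv2.undistortPoints(uv.reshape(1,1,2),np.array(c['mtx'],float),np.array(c['D'],float)).ravel();C=np.array(c['cam_to_world'])
dd=C[:3,:3]@np.array([nn[0],-nn[1],-1]);t=(50-C[2,3])/dd[2];print('hole',st[k],(C[:3,3]+t*dd).round(1))
rel([451.0,-291.2,160],tool(YAW,0))
E
```

```text
time: 12.12
eef_pos: [451.2, -289.7, 234.5]
eef_rot: [-3.129, -0.264, -0.0]
ft_force: [1.3, -0.0, -1.9]
grip_width: 14.0
grip_force: 78.3
[-0.     0.001 -1.   ]
20 85 [ 5.4 -0.4 24.7] -5.1 4.3
50 59 [ 5.3 -0.4 54.8] -5.0 4.2
80 42 [ 5.4 -0.9 85.2] -5.6 3.9
95 28 [ 5.1 -0.9 98.6] -5.0 3.2
tip z 103.57677278529485 tip world [ 452.07089184 -288.78475069  131.0972721 ]
block ((451.4490051269531, -289.032470703125), (70.2526626586914, 70.67088317871094), 86.56035614013672)
hole [250 164  13  12 121] [ 452.8 -288.7   50. ]
move cm [-0.02  0.14  7.46] turn [-0.001  0.     0.003] | min rows 1.8
```

```bash
python3 -m inch '[[[0.8,0,0,3,0,0,0],[0.8,0,0,6,0,0,0],[0.8,0,0,7.5,0,0,0],[0.8,0,0,8.5,0,0,0],[0.8,0,0,9.2,0,0,0],[0.8,0,0,9.2,0,0,0]]]' 80
python3 -m inch '[[[0.8,0,0,0.7,0,0,0],[0.8,0,0,1.4,0,0,0],[0.8,0,0,2,0,0,0],[0.8,0,0,2.5,0,0,0],[0.8,0,0,2.7,0,0,0],[0.8,0,0,2.7,0,0,0],[0.8,0,0,2.7,0,0,0]]]' 80
```

```text
time: 12.67
eef_pos: [449.2, -290.6, 141.4]
eef_rot: [-3.129, -0.261, 0.005]
ft_force: [-0.4, -0.6, -2.3]
grip_width: 14.1
grip_force: 78.3
time: 13.25
eef_pos: [449.2, -291.5, 115.0]
eef_rot: [-3.13, -0.259, 0.003]
ft_force: [1.6, -0.2, -2.1]
grip_width: 14.4
grip_force: 78.3
```

```bash
python3 -m inch '[[[1.8,0,0,0.1,0,0,0],[2.2,0,0,0.1,0,0,0],[3,0,0,0.1,0,0,0],[5,0,0,0.1,0,0,0],[7,0,0,0.1,0,0,0],[8,0,0,0.1,0,0,0],[8,0,0,0.1,0,0,0],[8,0,0,0.1,0,0,0],[8,0,0,0.1,0,0,0]]]' 40
python3 -m inch '[[[8,0,0,-1,0,0,0],[8,0,0,-4,0,0,0],[8,0,0,-8,0,0,0],[8,0,0,-12,0,0,0],[8,-6,0,-15,0,0,0],[8,-12,0,-15,0,0,0],[8,-12,0,-15,0,0,0],[8,-12,0,-15,0,0,0],[8,-12,0,-15,0,0,0]]]'
python3 - <<'E'
from h import *
lidang()
c=read_camera('scene');save(c,'s9.png',s=1.5);P=cloud(c)
d=np.hypot(P[...,0]-452,P[...,1]+289);Q=P[(d<40)&(P[...,2]>60)&(P[...,2]<175)]
for a in(60,90,110,130,145):
    q=Q[(Q[:,2]>=a)&(Q[:,2]<a+15)]
    if len(q):print(a,q.mean(0))
print(Q[:,2].max())
E
```

```text
time: 14.0
eef_pos: [449.2, -291.5, 114.0]
eef_rot: [-3.13, -0.259, 0.003]
ft_force: [-0.3, 0.2, -0.5]
grip_width: 80.3
grip_force: 0.0
time: 14.75
eef_pos: [329.1, -312.6, 265.9]
eef_rot: [3.13, 0.25, -0.001]
ft_force: [1.1, 0.2, -0.1]
grip_width: 80.2
grip_force: 0.0
('scene', 2448, 'slope ang', 1.562, 'zmax', np.float64(222.6), 'x@200', np.float64(104.1), 'x@100', np.float64(105.0))
('top', 374, 'slope ang', 1.566, 'zmax', np.float64(225.0), 'x@200', np.float64(101.3), 'x@100', np.float64(101.7))
('wrist', 0)
60 [ 454.49481019 -291.6045222    67.8505694 ]
90 [ 454.38148637 -292.11927179   97.50095406]
110 [ 456.59697229 -290.68334429  118.31235502]
130 [ 456.45894081 -290.58503219  136.92099629]
145 [ 454.13697694 -291.86067969  151.64959374]
156.13745048651117
```

View pics/s9.png

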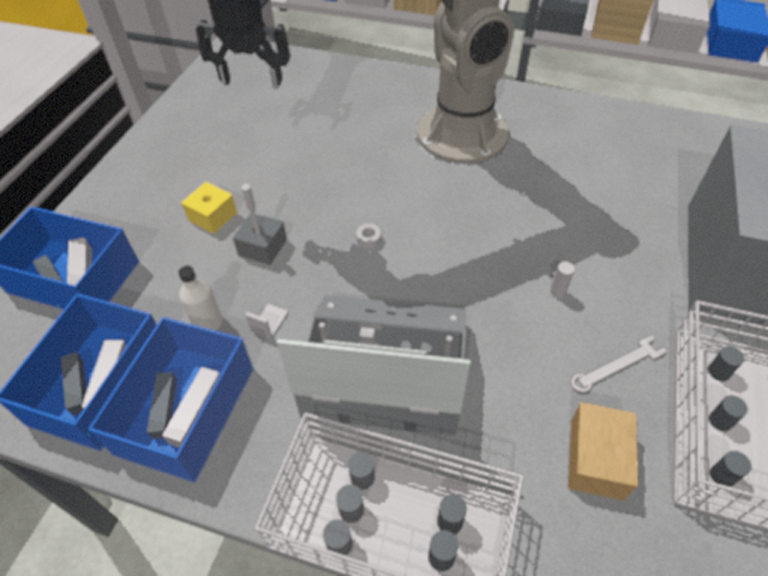

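The picture shows the lid upright at (375,375), the punch standing in the dark block at (250,210), the bystanders in place and the arm clear.

```bash
python3 -c "
from plant import finish_job;print(finish_job())"
```

```text
the job is handed in; nothing more can be done
None
```

The job is handed in: the catch behind the right hole was pressed with about 12 N, the lid stands upright at about 1.565 rad, the punch is back in its block, and nothing else on the bench appears to have moved; about 15 s of the 72 s were used.

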